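Snap a heat sink into its board carrier

ROBOT

A 6-joint arm with a two-finger parallel gripper is mounted at the origin on a cart in front of the work surface, level with it; the furniture and walls round the work are solid. World frame = base frame: x ahead of the robot, y to its left, z up, the work surface at z = 0. Lengths are in mm, angles in rad, forces in N, time in s.
With the tool pointing down it reaches from about 350 to 775 mm from the base axis. Payload 7.3 kg.
Tool frame: the origin (TCP) lies at the very end of the fingers, on their centre line; the grasp point (between the pads) lies 19 mm behind it; z points along the fingers, y is the line along which they close (so a half turn about z gives the same grasp; the last joint's range is limited). The gripper opens to 92 mm and grips with 3 to 60 N. Pads are 19 mm wide; open, the fingers measure 130 mm over their backs; the gripper's body (75 mm by 190 mm) begins 47 mm behind the grasp point.
Start: joints at [0.979, 0.342, 1.524, -0, 1.275, -0.146], TCP at [226.358, 473.716, 226.741] pointing down, gripper open.
Joint ranges: [-2.53, 2.53], [-0.77, 2.02], [0.04, 2.7], [-1, 4.14], [0.28, 2.66], [-3.11, 3.11]. Speed limits (rad/s): [2.57, 2.57, 3.14, 3.14, 3.14, 3.14].

INTERFACE

Orientations are given as [roll, pitch, yaw] about the fixed x, y, z axes, in that order (R = Rz(yaw) Ry(pitch) Rx(roll)).
In Python, from plant import * gives the robot as it stands.
- The arm moves only by the tool arm_command, never from a script. Its arguments are lists of equal length, an entry for each row: "gripper": the finger opening in mm, from 0 to 91.8; "dp": the shift along the tool's x, y, z in units of 25 mm (1.0 is 25 mm), a list of three; "twist": the turn about the tool's z in units of 5 degrees (1.0 is 5 degrees). A call has exactly 5 rows; each row shifts and turns the commanded pose from where the row before left it, along the tool's axes as they then stand; what a row does not reach is not made up. A row lasts 1/8 s, in which the tool goes at most 62.5 mm and 10.7 degrees, less where a joint would pass 70% of its speed; a pose out of reach is approached as far as the arm can. A call is refused whole if a number of a shift passes 1 or a number of a turn 1, either way. A call with a gripper value outside its range is refused whole. The fingers move at their own pace and stop on an object; the grip force is fixed at half the most. Time passes only in rows, so rows that do not move let the fingers close, or fill a call up. It gives the time, the measured TCP pose, the force, the opening and the grip force at its end, in the units of the state.
- get_obs(): the state, without advancing time (a new reading comes with each control period).
- capture(name): name is "side" or "top" or "wrist"; returns the picture (384x512x3 uint8, red, green, blue); there is no depth.
- get_calibration(name): a dict with "mtx" (3x3 intrinsics, pixels), "position" and "attitude" of the camera in the world; the wrist camera has in their place "mount" (4x4, takes a point from camera to tool coordinates, whose origin is the TCP and whose axes are the flange's). Camera axes: x right, y down, z forward; pixel columns grow to the right and rows downward; lengths in mm; the calibration is good to about 2 mm. A picture is of the moment at which its call begins: read the wrist's pose just before it. get_calibration takes no time and is no camera call.
- close_job(): hands the job in; it is judged then, once.
The state is a dict: "time": time; "joint_positions": joint angles; "dq": joint speeds; "tau": joint torques, N m; "tool_pos": TCP position; "tcp_rot": TCP orientation; "contact_force": force on the tool from outside, world axes, zero at the start; "moment": the same for the moment, N m; "grip_width": finger opening in mm; "finger_force": force on a finger pad.
Only numpy, scipy, OpenCV 4.12 (cv2) and the standard library are available. Lean on these libraries where they do the work, as an engineer would, in place of code of your own. Each camera call takes 0.05 s, during which the arm holds its last target. There are 200 camera calls.

TASK

Pick up the finned heat sink and snap it into the carrier: set its two end flanges between the carrier's two upright hooks and press it straight down until both hooks have clicked over the flanges and it sits fully home, then let go and leave it there. Press gently, only as hard as the hooks need: never load the carrier with more than 35 N. Leave the small things lying around where they are.

Things in the scene. Friction and masses are not known exactly. Their poses are not given: they have to be found in the camera images.
- heat_sink_center (a point): Loose bare-aluminium heat sink, 104 (x) x 46 (y) x 44 mm, about 0.13 kg, standing on the worktop. This point is its centre, 22 mm above the flat underside; z up. Middle block 60 x 46 mm: 12 mm bottom plate and five upright fins, 4 mm thick, lengthways along x. Grip it across y (46 mm) on the flat outer fins, 25 to 40 mm above the underside. Same either way round.
- carrier_top (a point): Point on the carrier's mid axis, 34 mm above the worktop. Carrier: dark steel foot 136 (x) x 64 (y) x 18 mm fixed to the worktop, above it on columns an aluminium bed 108 x 46 x 12 mm, whose top is the seat. The seat is locked somewhere 0 to 10 mm ABOVE this point: not reported, find it by contact. Home: heat sink centred and lengthways along x, underside on the seat.
- hook_far (a joint): Outward bend (rad) of the white hook at the bed's +x end, 14 mm wide: 0 closed, 0.05 to 0.2 bent out round the flange, 0 again once clicked; stop 0.35; sprung shut. Stem inner face 54 mm from the mid axis. Lip reaches in to 49 mm, underside 13.3 mm above the seat (1.3 mm over a seated flange). Lead-in slope: from 15 mm above the seat at 49 mm out to 25 mm at 55.5 mm out.
- hook_near (a joint): Same for the like hook at the -x end, a little stiffer. Pressing straight down, the flanges meet the slopes with the underside about 20 mm above the seat; force rises to 12 to 20 N in all, falls while the hooks rub on the flange ends, both spring in 1.3 mm above home, then it rises steeply on the seat. Load limit on the carrier 35 N.
- battery_aa: Loose AA battery, 50 mm long, 15 mm thick, a bystander: leave it.
- driver_black: Loose thin black screwdriver, 123 mm long, a bystander: leave it.
- usb_programmer: Loose small grey USB stick, 58 x 19 x 9 mm, a bystander: leave it.
- tape_electrical: Loose roll of black tape, 55 mm across, 19 mm high, a bystander: leave it.
- heat_sink_flange (a point): Middle of the outer end of the heat sink's +x flange, 52 mm along x from the centre, 6 mm above the underside. At both x ends the bottom plate carries on as such a plain flange, 32 mm wide (y), 12 mm thick, reaching 22 mm out of the block.
- carrier_pin (a point): Point at the foot of one of four round-topped steel pins on the bed, 5 mm thick, at x = +-41 mm, y = +-21.2 mm from the carrier's mid axis; this is the +x +y one, at the height of the carrier point. They stand 15 mm above the seat, lean outward by 2 mm, and guide the flanges sideways with about 2.7 mm play per side.
- magnifier_lamp: Fixed magnifier lamp, an obstacle: pass it on the robot's side. Black foot 0.2 m across (x 0.50 to 0.71, y 0.03 to 0.26 in the robot's base frame), a jointed arm, and a head 0.2 m long at height 0.27 to 0.38 over x 0.55 to 0.72, y -0.15 to 0.07. All of it within x 0.50 to 0.72, y -0.15 to 0.26, z up to 0.38.
Mind the look-alikes: they are no part of the job. What is shaped like the part that bears carrier_top but green is not meant.

How it is judged:
By the outcome, as a careful person would: the job done as asked, in the order asked, and still so for the second after the job is handed in, with the robot touching nothing.
It also fails if it takes over 72 s, if anything falls off the work surface, if the arm or the gripper's body presses on something with over 40 N, if the wrist force passes 120 N, or if a joint passes its speed limit or range.

## Working session

There is one attempt and no reset: what is moved stays moved. The work goes in short steps, Python scripts to look and compute and a tool call to move; the robot and the scene stay as the last step left them, time stands still between calls to the robot, and variables do not carry over. Pictures are saved under pics/ and viewed, at most 10 in all, crops included, and the job is handed in when it is done.

Besides the shell and the picture viewer there is one more tool, called after "Request:" in YAML: its name, and indented under it one key for each argument. arm_command: Moves the arm, as the interface text tells. Its arguments: {"type":"object","properties":{"gripper":{"type":"array"},"dp":{"type":"array"},"twist":{"type":"array"}},"required":["gripper","dp","twist"]}

```bash
mkdir -p pics; python3 - <<'E'
from plant import *
import cv2,numpy as np
o=get_obs();print({k:np.round(v,3) for k,v in o.items()})
for n in ["side","top"]:
    im=capture(n);cv2.imwrite(f"pics/{n}0.png",im[:,:,::-1])
    c=get_calibration(n);print(n,c)
print(get_calibration("wrist"))
a=cv2.imread("pics/side0.png");b=cv2.imread("pics/top0.png")
E
ls
```

```text
{'time': np.float64(0.0), 'joint_positions': array([ 0.979,  0.343,  1.525, -0.   ,  1.275, -0.146]), 'dq': array([ 0.   ,  0.002,  0.   ,  0.001,  0.001, -0.   ]), 'tau': array([-1.0000e-03, -4.3124e+01, -2.4422e+01,  7.2000e-02,  5.6000e-02,
       -0.0000e+00]), 'tool_pos': array([226.134, 473.342, 226.057]), 'tcp_rot': array([-3.14 , -0.   ,  2.696]), 'contact_force': array([ 0.147,  1.105, -0.618]), 'moment': array([ 0.013,  0.084, -0.012]), 'finger_force': np.float64(0.0), 'grip_width': np.float64(92.154)}
side {'mtx': array([[460.49091054,   0.        , 249.63566436],
       [  0.        , 460.49091054, 184.71258877],
       [  0.        ,   0.        ,   1.        ]]), 'position': array([ -2.0277113 ,  72.58920134, 950.09204533]), 'attitude': array([-2.48500514, -0.01797688, -2.03065859])}
top {'mtx': array([[371.63822376,   0.        , 260.73260856],
       [  0.        , 371.63822376, 192.00701657],
       [  0.        ,   0.        ,   1.        ]]), 'position': array([ 484.96792581, -263.7442523 ,  907.48111787]), 'attitude': array([-3.02842865,  0.0101451 , -1.59396747])}
{'mtx': array([[270.68999957,   0.        , 257.76593891],
       [  0.        , 270.68999957, 193.42697452],
       [  0.        ,   0.        ,   1.        ]]), 'mount': array([[ 6.64842389e-04, -9.68129613e-01, -2.50448818e-01,
         6.72393368e+01],
       [ 9.99999714e-01,  5.53452726e-04,  5.15188000e-04,
        -2.83240406e-01],
       [-3.60157178e-04, -2.50449089e-01,  9.68129704e-01,
        -1.57475612e+02],
       [ 0.00000000e+00,  0.00000000e+00,  0.00000000e+00,
         1.00000000e+00]])}
pics
```

View pics/top0.png

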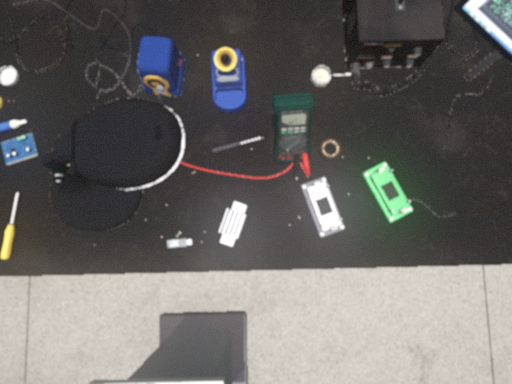

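View pics/side0.png

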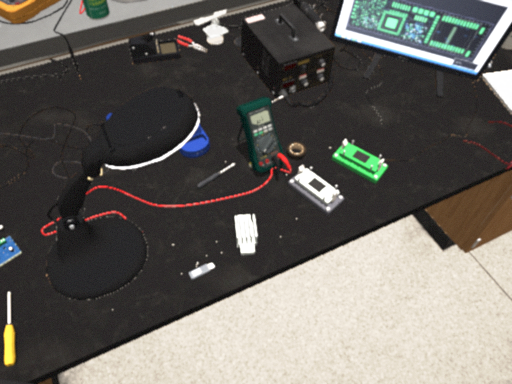

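Top view: heat sink at (233,223), its long axis tilted. The white and grey carrier is at (323,207), next to a red meter probe at (305,165), and the green look-alike is at (388,192). USB stick (179,243), screwdriver (238,144). The side view agrees, with the heat sink at (246,233) and the carrier at (316,187).

```bash
cat > h.py <<'E'
from plant import *
import cv2,numpy as np
from scipy.spatial.transform import Rotation as R
def cam(n,obs=None):
    c=get_calibration(n);K=c["mtx"]
    if n=="wrist":
        A=R.from_euler("xyz",obs["tcp_rot"]).as_matrix();M=c["mount"]
        return K,A@M[:3,:3],A@M[:3,3]+obs["tool_pos"]
    return K,R.from_euler("xyz",c["attitude"]).as_matrix(),c["position"]
def ray(cm,uv,z):
    K,A,p=cm;d=A@np.linalg.solve(K,[uv[0],uv[1],1.]);return p+d*(z-p[2])/d[2]
def proj(cm,P):
    K,A,p=cm;q=K@(A.T@(np.asarray(P)-p));return q[:2]/q[2]
E
python3 - <<'E'
from h import *
for n,(bx,zz) in {"top":([(205,195,60,60),(295,172,55,70)],0),"side":([(225,205,45,55),(280,160,70,55)],0)}.items():
    im=cv2.imread(f"pics/{n}0.png");cm=cam(n)
    for b,nm in zip(bx,["sink","carr"]):
        x,y,w,h=b;c=im[y:y+h,x:x+w].astype(int)
        m=((c.min(2)>75)&(c.max(2)-c.min(2)<60)).astype(np.uint8)
        cs,_=cv2.findContours(m,cv2.RETR_EXTERNAL,cv2.CHAIN_APPROX_NONE);k=max(cs,key=cv2.contourArea)+np.array([x,y])
        r=cv2.minAreaRect(k);bp=cv2.boxPoints(r)
        z=22 if nm=="sink" else 34
        print(n,nm,np.round(r[0]),np.round(r[1]),cv2.contourArea(k),"ctr",np.round(ray(cm,r[0],z)[:2],1))
        print(np.round([ray(cm,q,z)[:2] for q in bp],0).tolist())
t=cv2.imread("pics/top0.png")[165:260,200:350]
s=cv2.imread("pics/side0.png")[150:260,220:360]
cv2.imwrite("pics/z.png",np.vstack([cv2.resize(t,(640,300),interpolation=2),cv2.resize(s,(382,300),interpolation=2).copy() if 0 else cv2.copyMakeBorder(cv2.resize(s,(382,300),interpolation=2),0,0,0,258,cv2.BORDER_CONSTANT)]))
E
```

```text
top sink [234. 224.] [59. 59.] 3375.5 ctr [ 509.6 -193. ]
[[582.0, -123.0], [578.0, -265.0], [439.0, -261.0], [442.0, -122.0]]
top carr [322. 206.] [69. 54.] 3661.0 ctr [ 546.6 -400.4]
[[630.0, -340.0], [627.0, -468.0], [465.0, -460.0], [468.0, -334.0]]
side sink [246. 234.] [42. 23.] 808.5 ctr [ 504.2 -188.3]
[[568.0, -183.0], [550.0, -236.0], [444.0, -193.0], [462.0, -143.0]]
side carr [317. 187.] [55. 29.] 1250.0 ctr [ 542.8 -405.6]
[[591.0, -344.0], [638.0, -422.0], [496.0, -466.0], [456.0, -391.0]]
```

View pics/z.png

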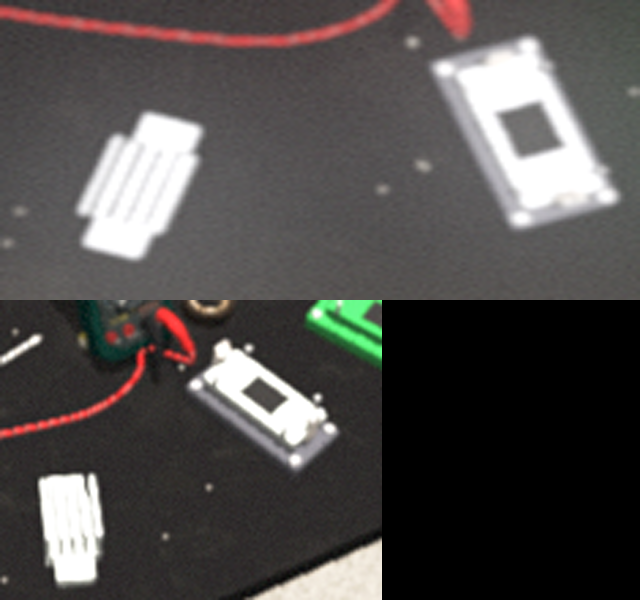

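```bash
python3 - <<'E'
from h import *
im=cv2.imread("pics/top0.png");cm=cam("top")
for b,nm,zs in [((205,195,55,60),"sink",(0,12,44)),((295,172,55,70),"carr",(18,34,44))]:
    x,y,w,h=b;c=im[y:y+h,x:x+w].astype(int)
    for th in (120,150,185):
        m=((c.min(2)>th)).astype(np.uint8)
        cs,_=cv2.findContours(m,cv2.RETR_EXTERNAL,cv2.CHAIN_APPROX_NONE);k=max(cs,key=cv2.contourArea)+np.array([x,y])
        r=cv2.minAreaRect(k);bp=cv2.boxPoints(r)
        for z in zs:
            P=np.array([ray(cm,q,z)[:2] for q in bp]);e=P[1]-P[0];f=P[2]-P[1]
            if np.hypot(*e)<np.hypot(*f): e,f=f,e
            print(nm,th,z,"ctr",np.round(P.mean(0),1),"LxW",np.round([np.hypot(*e),np.hypot(*f)],1),"ang",np.round(np.degrees(np.arctan2(e[1],e[0]))%180,1))
E
```

```text
sink 120 0 ctr [ 514.1 -184.8] LxW [112.8  56.8] ang 160.8
sink 120 12 ctr [ 513.8 -185.8] LxW [111.3  56. ] ang 160.8
sink 120 44 ctr [ 512.7 -188.6] LxW [107.3  54. ] ang 160.8
sink 150 0 ctr [ 514.1 -184.7] LxW [111.5  54.8] ang 159.6
sink 150 12 ctr [ 513.7 -185.8] LxW [110.   54.1] ang 159.6
sink 150 44 ctr [ 512.7 -188.6] LxW [106.1  52.1] ang 159.6
sink 185 0 ctr [ 514.1 -184.8] LxW [108.2  52.1] ang 160.8
sink 185 12 ctr [ 513.7 -185.8] LxW [106.8  51.4] ang 160.8
sink 185 44 ctr [ 512.7 -188.6] LxW [103.   49.6] ang 160.8
carr 120 18 ctr [ 548.4 -404.4] LxW [138.   67.7] ang 18.3
carr 120 34 ctr [ 547.3 -401.8] LxW [135.5  66.5] ang 18.3
carr 120 44 ctr [ 546.6 -400.3] LxW [134.   65.7] ang 18.3
carr 150 18 ctr [ 548.5 -404.8] LxW [134.6  65.3] ang 17.6
carr 150 34 ctr [ 547.4 -402.2] LxW [132.2  64.1] ang 17.6
carr 150 44 ctr [ 546.7 -400.6] LxW [130.7  63.4] ang 17.6
carr 185 18 ctr [ 548.2 -405.2] LxW [132.4  62.2] ang 18.0
carr 185 34 ctr [ 547.1 -402.6] LxW [130.   61.1] ang 18.0
carr 185 44 ctr [ 546.4 -401. ] LxW [128.5  60.4] ang 18.0
```

Sink is at about (513,-187) with its axis at -19°, and the carrier is at (547,-402) with its axis at +18°. The measured sizes match the given ones. I'll travel on the robot's side of the lamp.

Request:
arm_command:
  gripper: [91.8, 91.8, 91.8, 91.8, 91.8]
  dp:
    - [-0.86, -0.84, 0]
    - [-0.86, -0.84, 0]
    - [-0.86, -0.84, 0]
    - [-0.86, -0.84, 0]
    - [-0.86, -0.84, 0]
  twist: [0, 0, 0, 0, 0]

```text
time: 0.72
tool_pos: [278.1, 331.6, 226.5]
tcp_rot: [-3.141, -0.0, 2.696]
contact_force: [1.1, 0.4, -0.6]
grip_width: 92.0
finger_force: 0.0
```

Request:
arm_command:
  gripper: [91.8, 91.8, 91.8, 91.8, 91.8]
  dp:
    - [-0.86, -0.84, 0]
    - [-0.86, -0.84, 0]
    - [-0.86, -0.84, 0]
    - [-0.86, -0.84, 0]
    - [-0.86, -0.84, 0]
  twist: [0, 0, 0, 0, 0]

```text
time: 1.35
tool_pos: [329.9, 190.5, 226.5]
tcp_rot: [-3.141, -0.0, 2.696]
contact_force: [0.0, -0.1, -0.1]
grip_width: 91.6
finger_force: 0.0
```

Request:
arm_command:
  gripper: [91.8, 91.8, 91.8, 91.8, 91.8]
  dp:
    - [-0.86, -0.84, 0]
    - [-0.86, -0.84, 0]
    - [-0.86, -0.84, 0]
    - [-0.86, -0.84, 0]
    - [-0.86, -0.84, 0]
  twist: [0, 0, 0, 0, 0]

```text
time: 1.98
tool_pos: [381.6, 49.5, 226.5]
tcp_rot: [-3.142, -0.0, 2.696]
contact_force: [0.0, 0.7, -0.2]
grip_width: 91.7
finger_force: 0.0
```

Request:
arm_command:
  gripper: [91.8, 91.8, 91.8, 91.8, 91.8]
  dp:
    - [-0.49, -0.85, 0]
    - [-0.49, -0.85, 0]
    - [-0.49, -0.85, 0]
    - [-0.49, -0.85, 0]
    - [-0.49, -0.85, 0]
  twist: [0, 0, 0, 0, 0]

```text
time: 2.6
tool_pos: [390.7, -72.6, 226.5]
tcp_rot: [3.142, -0.001, 2.696]
contact_force: [0.4, -0.4, 0.1]
grip_width: 92.0
finger_force: 0.0
```

Request:
arm_command:
  gripper: [91.8, 91.8, 91.8, 91.8, 91.8]
  dp:
    - [-0.49, -0.85, 0]
    - [-0.49, -0.85, 0]
    - [-0.49, -0.85, 0]
    - [-0.49, -0.85, 0]
    - [-0.49, -0.85, 0]
  twist: [0, 0, 0, 0, 0]

```text
time: 3.22
tool_pos: [400.2, -194.8, 226.4]
tcp_rot: [3.141, -0.001, 2.696]
contact_force: [0.4, -0.4, -0.5]
grip_width: 91.5
finger_force: 0.0
```

Request:
arm_command:
  gripper: [91.8, 91.8, 91.8, 91.8, 91.8]
  dp:
    - [0, 0, 0.9]
    - [0, 0, 0.9]
    - [0, 0, 0.9]
    - [0, 0, 0.9]
    - [0, 0, 0.9]
  twist: [-0.3, -0.3, -0.3, -0.3, 0]

```text
time: 3.85
tool_pos: [400.2, -194.0, 113.3]
tcp_rot: [3.141, -0.0, 2.801]
contact_force: [-0.0, -0.7, 0.0]
grip_width: 91.8
finger_force: 0.0
```

```bash
python3 - <<'E'
from h import *
o=get_obs();im=capture("wrist");cv2.imwrite("pics/w1.png",im[:,:,::-1]);np.save("w1.npy",np.r_[o["tool_pos"],o["tcp_rot"]])
cm=cam("wrist",o);print(o["tool_pos"],o["tcp_rot"],o["joint_positions"],proj(cm,[513,-187,22]),proj(cm,[547,-402,34]))
E
```

```text
[ 400.23404317 -193.96879714  113.2930115 ] [ 3.14135710e+00 -4.31592532e-04  2.80078797e+00] [-6.23994018e-01  3.35953277e-01  1.89467306e+00  1.33573275e-04
  9.11446542e-01 -1.85406746e+00] [300.03134466 292.18580949] [124.18296239 381.52486924]
```

View pics/w1.png

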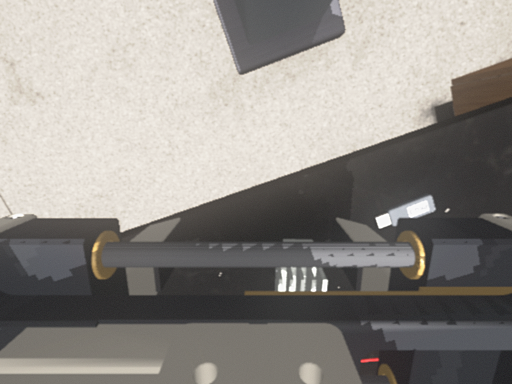

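The gripper hides the region ahead; the sink's fins show only at (301,280), near the prediction. The camera sees clearly only on its own (+tool x) side, so I'll turn the tool half round. The camera then leads toward the sink and the carrier.

Request:
arm_command:
  gripper: [91.8, 91.8, 91.8, 91.8, 91.8]
  dp:
    - [0, 0, 0]
    - [0, 0, 0]
    - [0, 0, 0]
    - [0, 0, 0]
    - [0, 0, 0]
  twist: [1, 1, 1, 1, 1]

```text
time: 4.53
tool_pos: [400.4, -194.1, 114.5]
tcp_rot: [3.142, -0.0, 2.361]
contact_force: [0.5, 0.4, -0.8]
grip_width: 92.0
finger_force: 0.0
```

Request:
arm_command:
  gripper: [91.8, 91.8, 91.8, 91.8, 91.8]
  dp:
    - [0, 0, 0]
    - [0, 0, 0]
    - [0, 0, 0]
    - [0, 0, 0]
    - [0, 0, 0]
  twist: [1, 1, 1, 1, 1]

```text
time: 5.15
tool_pos: [400.4, -194.0, 114.5]
tcp_rot: [-3.142, -0.0, 1.925]
contact_force: [-0.7, 0.4, 0.4]
grip_width: 91.6
finger_force: 0.0
```

Request:
arm_command:
  gripper: [91.8, 91.8, 91.8, 91.8, 91.8]
  dp:
    - [0, 0, 0]
    - [0, 0, 0]
    - [0, 0, 0]
    - [0, 0, 0]
    - [0, 0, 0]
  twist: [1, 1, 1, 1, 1]

```text
time: 5.78
tool_pos: [400.4, -194.1, 114.5]
tcp_rot: [-3.142, -0.0, 1.489]
contact_force: [0.2, 0.1, 0.3]
grip_width: 91.8
finger_force: 0.0
```

Request:
arm_command:
  gripper: [91.8, 91.8, 91.8, 91.8, 91.8]
  dp:
    - [0, 0, 0]
    - [0, 0, 0]
    - [0, 0, 0]
    - [0, 0, 0]
    - [0, 0, 0]
  twist: [1, 1, 1, 1, 1]

```text
time: 6.4
tool_pos: [400.4, -194.1, 114.5]
tcp_rot: [-3.141, -0.0, 1.052]
contact_force: [0.8, -0.3, 0.2]
grip_width: 91.6
finger_force: 0.0
```

Request:
arm_command:
  gripper: [91.8, 91.8, 91.8, 91.8, 91.8]
  dp:
    - [0, 0, 0]
    - [0, 0, 0]
    - [0, 0, 0]
    - [0, 0, 0]
    - [0, 0, 0]
  twist: [1, 1, 1, 1, 1]

```text
time: 7.02
tool_pos: [400.4, -194.0, 114.5]
tcp_rot: [-3.141, -0.0, 0.616]
contact_force: [-0.4, -0.1, -1.1]
grip_width: 91.1
finger_force: 0.0
```

Request:
arm_command:
  gripper: [91.8, 91.8, 91.8, 91.8, 91.8]
  dp:
    - [0, 0, 0]
    - [0, 0, 0]
    - [0, 0, 0]
    - [0, 0, 0]
    - [0, 0, 0]
  twist: [1, 1, 1, 1, 1]

```text
time: 7.65
tool_pos: [400.4, -194.1, 114.5]
tcp_rot: [-3.141, 0.0, 0.18]
contact_force: [1.2, -0.4, -0.4]
grip_width: 91.7
finger_force: 0.0
```

Request:
arm_command:
  gripper: [91.8, 91.8, 91.8, 91.8, 91.8]
  dp:
    - [0, 0, 0]
    - [0, 0, 0]
    - [0, 0, 0]
    - [0, 0, 0]
    - [0, 0, 0]
  twist: [1, 1, 1, 1, 1]

```text
time: 8.28
tool_pos: [400.4, -194.1, 114.5]
tcp_rot: [-3.141, 0.0, -0.257]
contact_force: [0.5, 0.3, 0.4]
grip_width: 91.5
finger_force: 0.0
```

```bash
python3 - <<'E'
from h import *
o=get_obs();im=capture("wrist");cv2.imwrite("pics/w2.png",im[:,:,::-1]);np.save("w2.npy",np.r_[o["tool_pos"],o["tcp_rot"]])
cm=cam("wrist",o);print(o["time"],o["tool_pos"],o["tcp_rot"],o["joint_positions"],proj(cm,[513,-187,22]),proj(cm,[547,-402,34]))
E
```

```text
8.275 [ 400.38633145 -194.07324156  114.49739425] [-3.14146041e+00  1.58596670e-04 -2.56679771e-01] [-6.23956023e-01  3.34250264e-01  1.89298878e+00  8.39017816e-05
  9.14549111e-01  1.20346889e+00] [216.26082919  74.80325087] [481.60725479 -56.70720086]
```

View pics/w2.png

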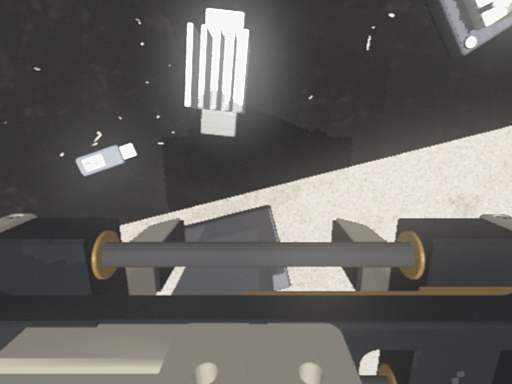

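The wrist view shows the sink clearly. Its far flange edge runs near (207,10)–(244,11), the near flange end near (201,134)–(236,136), and the fin tops start at about (187,24). The USB stick is at (105,158) and the carrier corner at (470,42).

```bash
python3 - <<'E'
from h import *
p=np.load("w2.npy");cm=cam("wrist",{"tool_pos":p[:3],"tcp_rot":p[3:]})
im=cv2.imread("pics/w2.png");g=im.min(2)
m=(g>125).astype(np.uint8);m[145:]=0;m[:,270:]=0;m[:,:170]=0
cs,_=cv2.findContours(m,0,1);k=max(cs,key=cv2.contourArea);print(cv2.minAreaRect(k),cv2.boundingRect(k))
for r in (6,12,20,122,128,132,136):
    c=np.where(m[r,170:270])[0]+170;print(r,c.min() if len(c) else None,c.max() if len(c) else None)
def P(q,z):return np.round(ray(cm,q,z)[:2],1)
a,b,c,d=[P(q,z) for q,z in [((207,10),12),((244,11),12),((201,134),0),((236,136),0)]]
f=(a+b)/2;n=(c+d)/2;e=f-n
print("flange",a,b,c,d,"ctr",(f+n)/2,"L",np.hypot(*e),"W",np.hypot(*(a-b)),np.hypot(*(c-d)),"ang",np.degrees(np.arctan2(e[1],e[0])))
n2=np.array([P((201,112),12),P((236,112),12)]).mean(0);print("near alt",n2)
for q in [(187,24),(248,30),(184,107),(243,112)]:print("fin",q,P(q,44))
E
```

```text
((217.0219268798828, 71.79756164550781), (64.74964141845703, 127.46902465820312), 1.7899105548858643) (184, 8, 67, 129)
6 None None
12 205 244
20 205 244
122 201 235
128 201 235
132 172 234
136 231 233
flange [ 565.4 -193.2] [ 556.8 -223.2] [ 469.3 -154.7] [ 458.8 -187.4] ctr [ 512.575 -189.625] L 103.91739507897597 W 31.20833222073875 34.344431863112845 ang -20.946464886164676
near alt [ 484.  -178.8]
fin (187, 24) [ 548.1 -178.2]
fin (248, 30) [ 532.7 -221.3]
fin (184, 107) [ 492.4 -157.1]
fin (243, 112) [ 476.7 -201.9]
```

Request:
arm_command:
  gripper: [91.8, 91.8, 91.8, 91.8, 91.8]
  dp:
    - [0.86, -0.26, 0.3]
    - [0.86, -0.26, 0.3]
    - [0.86, -0.26, 0.3]
    - [0.86, -0.26, 0.3]
    - [0.85, -0.26, 0.5]
  twist: [0, 0, 0, 0, 0]

```text
time: 8.95
tool_pos: [513.4, -189.6, 71.9]
tcp_rot: [3.142, -0.001, -0.252]
contact_force: [-0.2, -0.5, 0.3]
grip_width: 91.8
finger_force: 0.0
```

Request:
arm_command:
  gripper: [91.8, 91.8, 91.8, 91.8, 91.8]
  dp:
    - [0, 0, 0]
    - [0, 0, 0]
    - [0, 0, 0]
    - [0, 0, 0]
    - [0, 0, 0]
  twist: [0.6, 0.5, 0, 0, 0]

```text
time: 9.57
tool_pos: [512.4, -189.6, 71.8]
tcp_rot: [-3.142, -0.0, -0.349]
contact_force: [0.4, -0.5, -0.2]
grip_width: 91.7
finger_force: 0.0
```

Request:
arm_command:
  gripper: [91.8, 91.8, 91.8, 91.8, 91.8]
  dp:
    - [0, 0, 0.5]
    - [0, 0, 0.5]
    - [0, 0, 0.5]
    - [0, 0, 0.5]
    - [0, 0, 0.35]
  twist: [0, 0, 0, 0, 0]

```text
time: 10.2
tool_pos: [512.1, -189.4, 11.8]
tcp_rot: [-3.141, 0.001, -0.35]
contact_force: [0.7, 0.0, 0.6]
grip_width: 91.8
finger_force: 0.0
```

Request:
arm_command:
  gripper: [80, 70, 60, 52, 48]
  dp:
    - [0, 0, 0]
    - [0, 0, 0]
    - [0, 0, 0]
    - [0, 0, 0]
    - [0, 0, 0]
  twist: [0, 0, 0, 0, 0]

```text
time: 10.82
tool_pos: [512.5, -189.6, 13.2]
tcp_rot: [-3.142, -0.0, -0.35]
contact_force: [0.5, -0.2, -0.2]
grip_width: 49.3
finger_force: 0.0
```

Request:
arm_command:
  gripper: [45, 42, 38, 34, 30]
  dp:
    - [0, 0, 0]
    - [0, 0, 0]
    - [0, 0, 0]
    - [0, 0, 0]
    - [0, 0, 0]
  twist: [0, 0, 0, 0, 0]

```text
time: 11.45
tool_pos: [512.5, -189.5, 13.1]
tcp_rot: [-3.141, -0.0, -0.35]
contact_force: [0.1, 0.7, 3.0]
grip_width: 46.1
finger_force: 30.0
```

Request:
arm_command:
  gripper: [30, 30, 30, 30, 30]
  dp:
    - [0, 0, -0.5]
    - [0, 0, -1]
    - [0, 0.5, -1]
    - [0, 0.9, -0.5]
    - [0, 0.9, -0.5]
  twist: [0, 0, 0, 0, 0]

```text
time: 12.08
tool_pos: [492.5, -244.2, 101.6]
tcp_rot: [3.141, -0.001, -0.349]
contact_force: [0.4, -0.2, -2.0]
grip_width: 46.1
finger_force: 30.0
```

Request:
arm_command:
  gripper: [30, 30, 30, 30, 30]
  dp:
    - [0, 0.9, -0.5]
    - [0, 0.9, 0]
    - [0, 0.9, 0]
    - [0, 0.9, 0]
    - [0, 0.9, 0]
  twist: [0, 0, 0, 0, 0]

```text
time: 12.7
tool_pos: [453.7, -350.4, 113.2]
tcp_rot: [3.142, -0.0, -0.35]
contact_force: [0.7, -0.3, -2.0]
grip_width: 45.9
finger_force: 30.0
```

Request:
arm_command:
  gripper: [30, 30, 30, 30, 30]
  dp:
    - [0, 0.9, 0]
    - [0, 0.9, 0]
    - [0, 0.9, 0]
    - [0, 0.9, 0]
    - [-0.2, 0.5, 0]
  twist: [0, 0, 0, 0, 0]

```text
time: 13.32
tool_pos: [413.7, -445.4, 112.8]
tcp_rot: [3.142, -0.0, -0.351]
contact_force: [-0.1, 0.2, -1.4]
grip_width: 46.1
finger_force: 30.0
```

Request:
arm_command:
  gripper: [30, 30, 30, 30, 30]
  dp:
    - [0, 0, 0]
    - [0, 0, 0]
    - [0, 0, 0]
    - [0, 0, 0]
    - [0, 0, 0]
  twist: [-0.7, -0.8, -0.8, -0.8, -0.8]

```text
time: 13.95
tool_pos: [414.0, -443.8, 112.9]
tcp_rot: [-3.141, 0.0, -0.007]
contact_force: [0.4, 0.2, -1.4]
grip_width: 46.0
finger_force: 30.0
```

Request:
arm_command:
  gripper: [30, 30, 30, 30, 30]
  dp:
    - [0, 0, 0]
    - [0, 0, 0]
    - [0, 0, 0]
    - [0, 0, 0]
    - [0, 0, 0]
  twist: [-0.8, -0.8, -0.8, -0.8, -0.5]

```text
time: 14.58
tool_pos: [414.1, -443.7, 112.9]
tcp_rot: [-3.141, -0.0, 0.315]
contact_force: [-0.6, 0.4, -1.2]
grip_width: 45.8
finger_force: 30.0
```

```bash
python3 - <<'E'
from h import *
o=get_obs();im=capture("wrist");cv2.imwrite("pics/w3.png",im[:,:,::-1]);np.save("w3.npy",np.r_[o["tool_pos"],o["tcp_rot"]])
cm=cam("wrist",o);print(o["time"],o["tool_pos"],o["tcp_rot"],o["joint_positions"],proj(cm,[547,-402,34]))
cv2.imwrite("pics/w3z.png",cv2.resize(im[:260,60:460,::-1],(800,520),interpolation=cv2.INTER_CUBIC))
E
```

```text
14.575 [ 414.05355973 -443.73472599  112.9121055 ] [-3.14109379e+00 -3.42665647e-05  3.15444456e-01] [-9.46301990e-01  5.94353362e-01  1.43992098e+00  2.06069843e-04
  1.10778312e+00  3.08957789e-01] [259.85178749  27.15290179]
```

View pics/w3z.png

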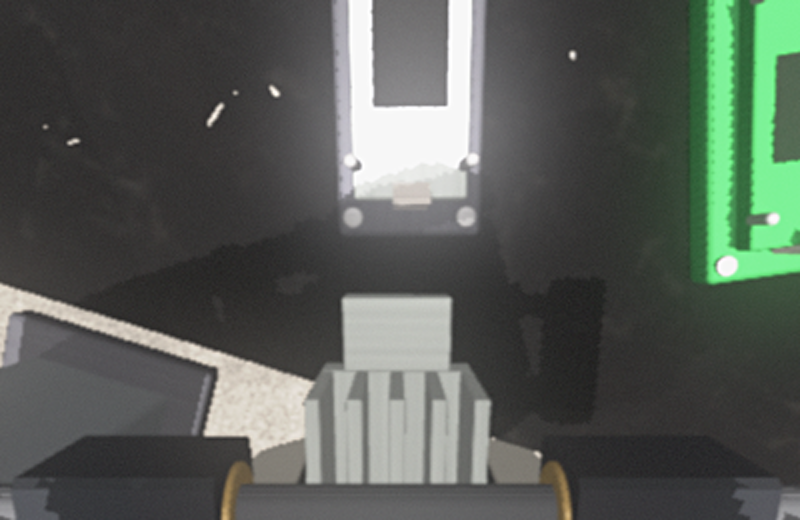

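The in-hand sink's front flange edge is at crop row 296, between columns 342 and 452, and is square to the tool. The carrier's near end is visible: foot screws at (352,217) and (466,217), near hook at (411,195), near pins at (350,160) and (472,160), all in crop pixels. The far end is cut off, so I'll rise and move forward a little to see the whole carrier.

Request:
arm_command:
  gripper: [30, 30, 30, 30, 30]
  dp:
    - [0.2, 0, -0.8]
    - [0.2, 0, -0.8]
    - [0.2, 0, -0.8]
    - [0.2, 0, -0.8]
    - [0, 0, -0.6]
  twist: [0, 0, 0, 0, 0]

```text
time: 15.25
tool_pos: [433.5, -437.6, 208.8]
tcp_rot: [3.141, -0.0, 0.313]
contact_force: [0.6, -0.1, -1.8]
grip_width: 46.0
finger_force: 30.0
```

Request:
arm_command:
  gripper: [30, 30, 30, 30, 30]
  dp:
    - [0, 0, 0]
    - [0, 0, 0]
    - [0, 0, 0]
    - [0, 0, 0]
    - [0, 0, 0]
  twist: [0, 0, 0, 0, 0]

```text
time: 15.88
tool_pos: [433.3, -437.6, 207.6]
tcp_rot: [-3.141, 0.0, 0.313]
contact_force: [0.5, -0.5, -1.4]
grip_width: 45.3
finger_force: 30.0
```

```bash
python3 - <<'E'
from h import *
o=get_obs();im=capture("wrist");cv2.imwrite("pics/w4.png",im[:,:,::-1]);np.save("w4.npy",np.r_[o["tool_pos"],o["tcp_rot"]])
cm=cam("wrist",o);print(o["time"],o["tool_pos"],o["tcp_rot"],proj(cm,[547,-402,34]))
cv2.imwrite("pics/w4z.png",cv2.resize(im[0:150,160:360,::-1],(800,600),interpolation=cv2.INTER_CUBIC))
E
```

```text
15.875 [ 433.26675359 -437.63603388  207.62443588] [-3.14102953e+00  9.39284477e-05  3.13387727e-01] [258.94253814  75.66286109]
```

View pics/w4z.png

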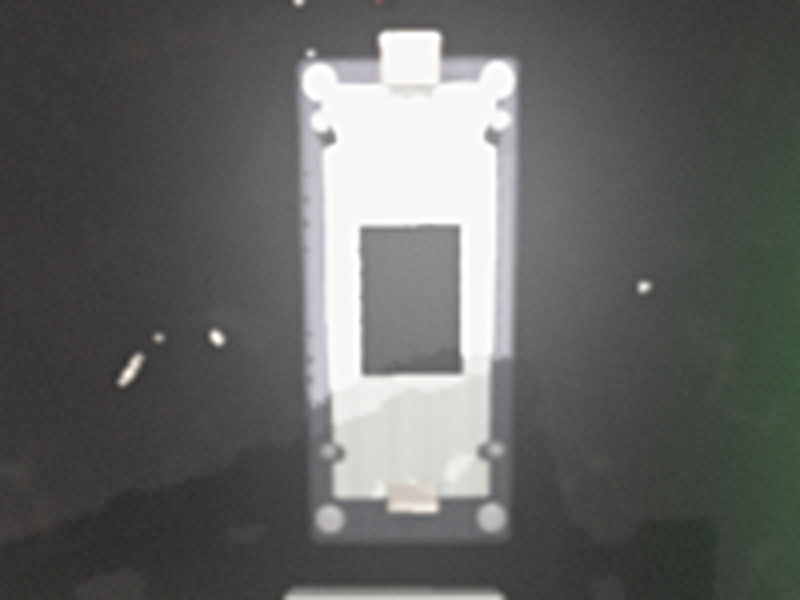

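The whole carrier is visible in the 4x crop, offset (160,0):
- Foot corners (300,60), (517,60), (312,543), (507,543)
- Screws (319,80), (498,80), (330,518), (491,518)
- Pin tops (321,121), (498,121), (330,450), (495,450)
- Far hook (411,58), near hook (412,497)

```bash
cat > m.py <<'E'
from h import *
p=np.load("w4.npy");cm=cam("wrist",{"tool_pos":p[:3],"tcp_rot":p[3:]})
f=lambda q:((q[0]+.5)/4-.5+160,(q[1]+.5)/4-.5)
def an(nm,pts,z):
    P=np.array([ray(cm,f(q),z)[:2] for q in pts]);fl,fr,nl,nr=P
    e=(fl+fr-nl-nr)/2
    print(nm,z,"ctr",P.mean(0).round(1),"L",np.hypot(*e).round(1),"Wf/Wn",np.hypot(*(fl-fr)).round(1),np.hypot(*(nl-nr)).round(1),"ang",np.degrees(np.arctan2(e[1],e[0])).round(2))
    return P
an("foot",[(300,60),(517,60),(312,543),(507,543)],18)
an("screws",[(319,80),(498,80),(330,518),(491,518)],20)
for z in (49,54,59): an("pins",[(321,121),(498,121),(330,450),(495,450)],z)
for z in (34,39,44): an("recess",[(360,226),(462,226),(360,375),(462,375)],z)
for z in (59,69): print("far hook top far edge/near edge",[ray(cm,f(q),z)[:2].round(1) for q in [(411,31),(411,90)]])
# in-hand sink flange, from w3 (2x crop, offset 60)
q=np.load("w3.npy");c3=cam("wrist",{"tool_pos":q[:3],"tcp_rot":q[3:]})
A=R.from_euler("xyz",q[3:]).as_matrix()
for z,row in ((100,295),(112,299)):
    for u in (342,452):
        w=ray(c3,((u+.5)/2-.5+60,(row+.5)/2-.5),z);print("flange tool xy z",z,(A.T@(w-q[:3])).round(1))
E
python3 m.py
```

```text
foot 18 ctr [ 547.9 -405.4] L 133.6 Wf/Wn 61.3 61.2 ang 18.34
screws 20 ctr [ 548.9 -405.3] L 120.3 Wf/Wn 50.5 49.9 ang 18.5
pins 49 ctr [ 549.  -405.2] L 82.2 Wf/Wn 46.1 46.2 ang 18.8
pins 54 ctr [ 548.1 -405.4] L 80.9 Wf/Wn 45.4 45.4 ang 18.8
pins 59 ctr [ 547.3 -405.6] L 79.6 Wf/Wn 44.7 44.7 ang 18.8
recess 34 ctr [ 548.8 -405.5] L 39.2 Wf/Wn 28.5 29.4 ang 18.24
recess 39 ctr [ 548.  -405.7] L 38.6 Wf/Wn 28.0 29.0 ang 18.24
recess 44 ctr [ 547.3 -405.9] L 38.0 Wf/Wn 27.6 28.5 ang 18.24
far hook top far edge/near edge [array([ 604. , -386.9]), array([ 591.7, -391. ])]
far hook top far edge/near edge [array([ 600.5, -387.9]), array([ 588.6, -391.8])]
flange tool xy z 100 [ 52.5 -16.7  12.9]
flange tool xy z 100 [52.5 17.5 12.9]
flange tool xy z 112 [ 52.4 -15.6   0.9]
flange tool xy z 112 [52.4 16.3  0.9]
```

The sink sits centred in the hand, within about 0.4 mm. The carrier centre is (548,-405.4) at 18.5°, and the sizes fit. Now hovering above it.

Request:
arm_command:
  gripper: [30, 30, 30, 30, 30]
  dp:
    - [0.95, 0.04, 0.4]
    - [0.95, 0.04, 0.4]
    - [0.95, 0.04, 0.4]
    - [0.95, 0.04, 0.4]
    - [0.95, 0.03, 0.4]
  twist: [0, 0, 0, 0, -0.1]

```text
time: 16.55
tool_pos: [549.6, -404.7, 156.8]
tcp_rot: [-3.141, 0.0, 0.323]
contact_force: [-0.1, -0.2, -1.0]
grip_width: 46.0
finger_force: 30.0
```

Request:
arm_command:
  gripper: [30, 30, 30, 30, 30]
  dp:
    - [0, 0, 0.6]
    - [0, 0, 0.6]
    - [0, 0, 0.6]
    - [0, 0, 0.5]
    - [0, 0, 0.2]
  twist: [0, 0, 0, 0, 0]

```text
time: 17.18
tool_pos: [547.1, -405.6, 94.4]
tcp_rot: [-3.14, 0.001, 0.321]
contact_force: [-0.9, -0.5, -1.3]
grip_width: 45.7
finger_force: 30.0
```

Request:
arm_command:
  gripper: [30, 30, 30, 30, 30]
  dp:
    - [0, 0, 0]
    - [0, 0, 0]
    - [0, 0, 0]
    - [0, 0, 0]
    - [0, 0, 0]
  twist: [0, 0, 0, 0, 0]

```text
time: 17.8
tool_pos: [547.8, -405.6, 95.6]
tcp_rot: [3.141, -0.0, 0.322]
contact_force: [1.0, 0.1, -1.8]
grip_width: 45.8
finger_force: 30.0
```

```bash
python3 - <<'E'
from h import *
o=get_obs();im=capture("wrist");cv2.imwrite("pics/w5.png",im[:,:,::-1]);np.save("w5.npy",np.r_[o["tool_pos"],o["tcp_rot"]])
cm=cam("wrist",o);print(o["time"],o["tool_pos"],o["tcp_rot"],o["contact_force"],o["joint_positions"])
cv2.imwrite("pics/w5z.png",cv2.resize(im[70:220,160:360,::-1],(800,600),interpolation=cv2.INTER_CUBIC))
E
```

```text
17.8 [ 547.81149358 -405.62143456   95.61071422] [ 3.14141020e+00 -1.91640992e-04  3.22190031e-01] [ 1.01501435  0.07693235 -1.76480353] [-7.49711959e-01  7.40236093e-01  1.20744952e+00  8.71103221e-05
  1.19365514e+00  4.98862285e-01]
```

View pics/w5z.png

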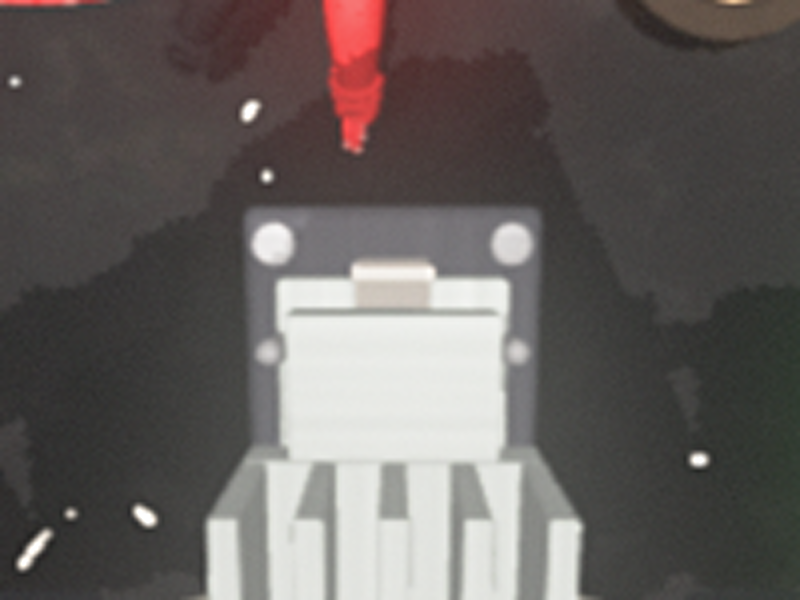

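The flange (columns 285–504) lies between the far pins (268 and 518) and in front of the far hook (351–435); everything looks aligned. I'll check it in numbers.

```bash
python3 - <<'E'
from h import *
q=np.load("w5.npy");c=cam("wrist",{"tool_pos":q[:3],"tcp_rot":q[3:]});A=R.from_euler("xyz",q[3:]).as_matrix()
def T(u,v,z):
    w=ray(c,((u+.5)/4-.5+160,(v+.5)/4-.5+70),z);return (A.T@(w-q[:3]))[:2].round(1)
print("flange low edge",T(289,308,82.6),T(500,308,82.6),"top",T(285,314,94.6),T(504,314,94.6))
for z in (49,54,59):print("pins",z,T(268,351,z),T(518,351,z))
print("screws",T(272,243,20),T(512,243,20),"foot",T(245,208,18),T(542,208,18))
for z in (34,39,44):print("bed end",z,T(277,280,z),T(510,280,z))
for z in (59,64,69):print("hook top edge",z,T(351,263,z),T(435,263,z),T(351,278,z),T(435,278,z))
E
```

```text
flange low edge [ 52.9 -16. ] [52.9 16.8] top [ 53.  -15.5] [53.  16.3]
pins 49 [ 42.1 -23.4] [42.1 23.7]
pins 54 [ 42.7 -22.8] [42.7 23.1]
pins 59 [ 43.3 -22.2] [43.3 22.5]
screws [ 61.2 -25.2] [61.2 25.1] foot [ 68.3 -30.9] [68.3 31.4]
bed end 34 [ 54.3 -22.9] [54.4 23.4]
bed end 39 [ 54.6 -22.4] [54.7 22.9]
bed end 44 [ 54.9 -21.9] [55.  22.3]
hook top edge 59 [58.7 -7.2] [58.7  7.5] [56.2 -7.2] [56.2  7.5]
hook top edge 64 [59. -7.] [59.   7.3] [56.4 -7.1] [56.4  7.4]
hook top edge 69 [59.2 -6.8] [59.2  7.1] [56.7 -6.9] [56.7  7.2]
```

Carrier and flange agree within about 0.3 mm in x and y. Now pressing straight down.

Request:
arm_command:
  gripper: [30, 30, 30, 30, 30]
  dp:
    - [0, 0, 0.2]
    - [0, 0, 0.2]
    - [0, 0, 0.16]
    - [0, 0, 0.06]
    - [0, 0, 0]
  twist: [0, 0, 0, 0, 0]

```text
time: 18.48
tool_pos: [547.7, -405.5, 79.8]
tcp_rot: [-3.141, 0.0, 0.322]
contact_force: [0.4, -0.1, -1.7]
grip_width: 45.5
finger_force: 30.0
```

Request:
arm_command:
  gripper: [30, 30, 30, 30, 30]
  dp:
    - [0, 0, 0.04]
    - [0, 0, 0.04]
    - [0, 0, 0.04]
    - [0, 0, 0.02]
    - [0, 0, 0]
  twist: [0, 0, 0, 0, 0]

```text
time: 19.1
tool_pos: [547.8, -405.6, 76.4]
tcp_rot: [-3.141, -0.0, 0.322]
contact_force: [0.2, 0.0, -1.1]
grip_width: 46.0
finger_force: 30.0
```

Request:
arm_command:
  gripper: [30, 30, 30, 30, 30]
  dp:
    - [0, 0, 0.04]
    - [0, 0, 0.04]
    - [0, 0, 0.04]
    - [0, 0, 0.02]
    - [0, 0, 0]
  twist: [0, 0, 0, 0, 0]

```text
time: 19.73
tool_pos: [547.8, -405.6, 72.9]
tcp_rot: [-3.141, -0.0, 0.322]
contact_force: [-1.4, -0.1, 0.2]
grip_width: 46.0
finger_force: 30.0
```

Request:
arm_command:
  gripper: [30, 30, 30, 30, 30]
  dp:
    - [0, 0, 0.03]
    - [0, 0, 0.03]
    - [0, 0, 0.02]
    - [0, 0, 0]
    - [0, 0, 0]
  twist: [0, 0, 0, 0, 0]

```text
time: 20.35
tool_pos: [547.8, -405.6, 71.0]
tcp_rot: [3.142, -0.0, 0.322]
contact_force: [-0.6, -0.9, -0.2]
grip_width: 45.6
finger_force: 30.0
```

Request:
arm_command:
  gripper: [30, 30, 30, 30, 30]
  dp:
    - [0, 0, 0.03]
    - [0, 0, 0.03]
    - [0, 0, 0.02]
    - [0, 0, 0]
    - [0, 0, 0]
  twist: [0, 0, 0, 0, 0]

```text
time: 20.98
tool_pos: [547.9, -405.7, 69.3]
tcp_rot: [3.141, -0.0, 0.322]
contact_force: [0.1, 1.3, 3.4]
grip_width: 45.9
finger_force: 30.0
```

Request:
arm_command:
  gripper: [30, 30, 30, 30, 30]
  dp:
    - [0, 0, 0.03]
    - [0, 0, 0.03]
    - [0, 0, 0.02]
    - [0, 0, 0]
    - [0, 0, 0]
  twist: [0, 0, 0, 0, 0]

```text
time: 21.6
tool_pos: [548.3, -406.0, 67.8]
tcp_rot: [3.14, -0.001, 0.322]
contact_force: [-0.8, 0.6, 5.1]
grip_width: 45.8
finger_force: 30.0
```

Request:
arm_command:
  gripper: [30, 30, 30, 30, 30]
  dp:
    - [0, 0, 0.03]
    - [0, 0, 0.03]
    - [0, 0, 0.02]
    - [0, 0, 0]
    - [0, 0, 0]
  twist: [0, 0, 0, 0, 0]

```text
time: 22.22
tool_pos: [548.6, -406.3, 66.6]
tcp_rot: [3.139, -0.002, 0.322]
contact_force: [-0.6, 1.2, 9.4]
grip_width: 45.8
finger_force: 30.0
```

Request:
arm_command:
  gripper: [30, 30, 30, 30, 30]
  dp:
    - [-0.01, -0.02, 0.03]
    - [-0.01, -0.02, 0.03]
    - [0, 0, 0.03]
    - [0, 0, 0]
    - [0, 0, 0]
  twist: [0, 0, 0, 0, 0]

```text
time: 22.85
tool_pos: [548.7, -406.2, 65.6]
tcp_rot: [3.136, -0.003, 0.322]
contact_force: [-0.2, 0.0, 13.3]
grip_width: 46.0
finger_force: 30.0
```

Request:
arm_command:
  gripper: [30, 30, 30, 30, 30]
  dp:
    - [0, -0.01, 0.03]
    - [0, 0, 0.03]
    - [0, 0, 0.03]
    - [0, 0, 0]
    - [0, 0, 0]
  twist: [0, 0, 0, 0, 0]

```text
time: 23.48
tool_pos: [548.3, -406.4, 62.8]
tcp_rot: [3.136, -0.003, 0.322]
contact_force: [-0.4, -2.1, 10.1]
grip_width: 45.9
finger_force: 30.0
```

Request:
arm_command:
  gripper: [30, 30, 30, 30, 30]
  dp:
    - [0, 0, 0.03]
    - [0, 0, 0.03]
    - [0, 0, 0.02]
    - [0, 0, 0]
    - [0, 0, 0]
  twist: [0, 0, 0, 0, 0]

```text
time: 24.1
tool_pos: [546.9, -404.6, 58.2]
tcp_rot: [3.142, 0.0, 0.322]
contact_force: [0.4, -2.8, 2.7]
grip_width: 45.8
finger_force: 30.0
```

Request:
arm_command:
  gripper: [30, 30, 30, 30, 30]
  dp:
    - [0, 0, 0.03]
    - [0, 0, 0.03]
    - [0, 0, 0.02]
    - [0, 0, 0]
    - [0, 0, 0]
  twist: [0, 0, 0, 0, 0]

```text
time: 24.72
tool_pos: [546.8, -404.3, 56.2]
tcp_rot: [-3.141, 0.0, 0.322]
contact_force: [-0.2, 0.3, 3.6]
grip_width: 45.9
finger_force: 30.0
```

Request:
arm_command:
  gripper: [30, 30, 30, 30, 30]
  dp:
    - [0.01, 0.02, 0.02]
    - [0.01, 0.02, 0.02]
    - [0, 0.01, 0.02]
    - [0, 0, 0]
    - [0, 0, 0]
  twist: [0, 0, 0, 0, 0]

```text
time: 25.35
tool_pos: [547.6, -405.4, 54.6]
tcp_rot: [-3.141, 0.0, 0.322]
contact_force: [-0.2, 2.2, 1.8]
grip_width: 46.1
finger_force: 30.0
```

Request:
arm_command:
  gripper: [30, 30, 30, 30, 30]
  dp:
    - [0, 0, 0.02]
    - [0, 0, 0.02]
    - [0, 0, 0.02]
    - [0, 0, 0]
    - [0, 0, 0]
  twist: [0, 0, 0, 0, 0]

```text
time: 25.98
tool_pos: [547.3, -405.9, 53.1]
tcp_rot: [-3.141, 0.001, 0.322]
contact_force: [-3.3, -0.9, -0.7]
grip_width: 45.7
finger_force: 30.0
```

Request:
arm_command:
  gripper: [30, 30, 30, 30, 30]
  dp:
    - [0, 0, 0.02]
    - [0, 0, 0.02]
    - [0, 0, 0]
    - [0, 0, 0]
    - [0, 0, 0]
  twist: [0, 0, 0, 0, 0]

```text
time: 26.6
tool_pos: [547.8, -405.7, 52.5]
tcp_rot: [3.141, -0.0, 0.322]
contact_force: [-3.2, -1.6, 1.6]
grip_width: 45.6
finger_force: 30.0
```

Request:
arm_command:
  gripper: [30, 30, 30, 30, 30]
  dp:
    - [0, 0, 0.02]
    - [0, 0, 0.02]
    - [0, 0, 0]
    - [0, 0, 0]
    - [0, 0, 0]
  twist: [0, 0, 0, 0, 0]

```text
time: 27.22
tool_pos: [547.9, -405.6, 52.0]
tcp_rot: [3.141, -0.0, 0.322]
contact_force: [-3.6, -0.6, 6.2]
grip_width: 45.9
finger_force: 30.0
```

Request:
arm_command:
  gripper: [30, 30, 30, 30, 30]
  dp:
    - [0, 0, 0.02]
    - [0, 0, 0.02]
    - [0, 0, 0]
    - [0, 0, 0]
    - [0, 0, 0]
  twist: [0, 0, 0, 0, 0]

```text
time: 27.85
tool_pos: [548.0, -405.7, 51.8]
tcp_rot: [3.141, -0.0, 0.322]
contact_force: [-5.8, 0.6, 9.4]
grip_width: 45.8
finger_force: 30.0
```

```bash
python3 - <<'E'
from h import *
o=get_obs();print(o["tool_pos"],o["tcp_rot"],o["contact_force"],o["moment"])
E
```

```text
[ 548.00137202 -405.65165773   51.82818335] [ 3.14070038e+00 -4.39030443e-04  3.22333929e-01] [-5.84261569  0.63145936  9.39460716] [-0.04862078  1.45017153 -0.13466713]
```

Request:
arm_command:
  gripper: [30, 30, 30, 30, 30]
  dp:
    - [0, 0, 0.02]
    - [0, 0, 0.02]
    - [0, 0, 0]
    - [0, 0, 0]
    - [0, 0, 0]
  twist: [0, 0, 0, 0, 0]

```text
time: 28.48
tool_pos: [548.7, -405.4, 50.6]
tcp_rot: [3.14, -0.002, 0.322]
contact_force: [-1.6, -0.8, 7.1]
grip_width: 45.7
finger_force: 30.0
```

```bash
python3 - <<'E'
from h import *
o=get_obs();im=capture("wrist");cv2.imwrite("pics/w6.png",im[:,:,::-1]);np.save("w6.npy",np.r_[o["tool_pos"],o["tcp_rot"]])
print(o["time"],o["tool_pos"],o["tcp_rot"],o["contact_force"],o["moment"])
a=cv2.resize(im[70:220,160:360,::-1],(760,570),interpolation=cv2.INTER_CUBIC)
cv2.imwrite("pics/w6z.png",a)
E
```

```text
28.475 [ 548.74511589 -405.43111404   50.55549558] [ 3.14029819e+00 -1.67252326e-03  3.22486841e-01] [-1.59734049 -0.79116225  7.08630224] [-0.054324    0.8539904  -0.03027276]
```

View pics/w6z.png

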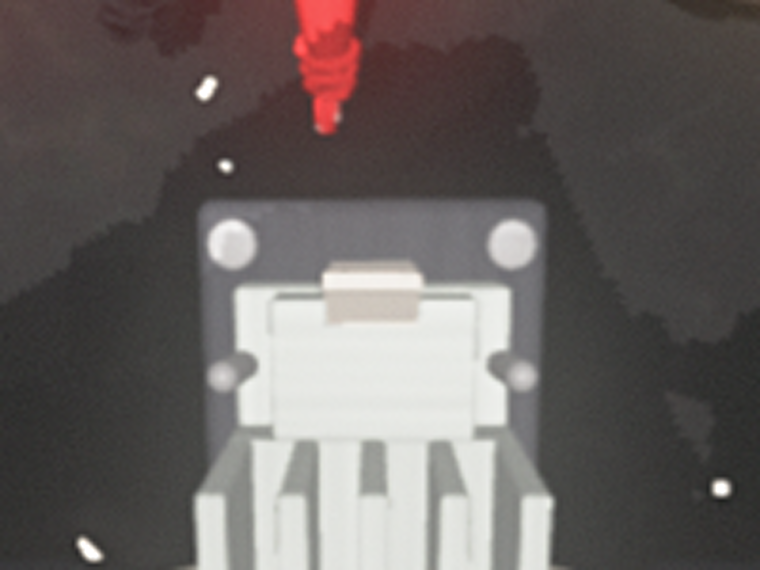

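The far hook's lip now overlaps the flange at (372,300), and z just dropped 1.2 mm with a fall in force, so a hook clicked. I'll press gently on to the seat.

Request:
arm_command:
  gripper: [30, 30, 30, 30, 30]
  dp:
    - [0, 0, 0.02]
    - [0, 0, 0.02]
    - [0, 0, 0]
    - [0, 0, 0]
    - [0, 0, 0]
  twist: [0, 0, 0, 0, 0]

```text
time: 29.15
tool_pos: [548.9, -405.4, 50.3]
tcp_rot: [3.14, -0.002, 0.322]
contact_force: [-2.5, 1.3, 11.1]
grip_width: 46.0
finger_force: 30.0
```

Request:
arm_command:
  gripper: [30, 30, 30, 30, 30]
  dp:
    - [0, 0, 0.02]
    - [0, 0, 0.01]
    - [0, 0, 0]
    - [0, 0, 0]
    - [0, 0, 0]
  twist: [0, 0, 0, 0, 0]

```text
time: 29.78
tool_pos: [549.0, -405.4, 50.3]
tcp_rot: [3.14, -0.002, 0.322]
contact_force: [-3.6, 2.6, 15.5]
grip_width: 45.5
finger_force: 30.0
```

Request:
arm_command:
  gripper: [30, 30, 30, 30, 30]
  dp:
    - [0, 0, 0.02]
    - [0, 0, 0.01]
    - [0, 0, 0]
    - [0, 0, 0]
    - [0, 0, 0]
  twist: [0, 0, 0, 0, 0]

```text
time: 30.4
tool_pos: [549.0, -405.4, 50.2]
tcp_rot: [3.139, -0.002, 0.322]
contact_force: [-5.4, 3.6, 18.6]
grip_width: 45.9
finger_force: 30.0
```

```bash
python3 - <<'E'
from h import *
o=get_obs();print(o["time"],o["tool_pos"],o["tcp_rot"],o["contact_force"],o["moment"])
for n in("side","top","wrist"):cv2.imwrite(f"pics/{n}7.png",capture(n)[:,:,::-1])
q=np.r_[o["tool_pos"],o["tcp_rot"]];c=cam("wrist",o)
s=cv2.imread("pics/side7.png");p=proj(cam("side"),[548,-405,45]).astype(int);print(p)
t=cv2.imread("pics/top7.png");r=proj(cam("top"),[548,-405,45]).astype(int);print(r)
k=lambda im,p:cv2.resize(im[p[1]-40:p[1]+40,p[0]-40:p[0]+40],(400,400),interpolation=2)
cv2.imwrite("pics/st7.png",np.hstack([k(s,p),k(t,r)]))
E
```

```text
30.4 [ 548.96781677 -405.38988935   50.24512777] [ 3.13948971e+00 -2.43391942e-03  3.22398709e-01] [-5.36960402  3.64237533 18.64829484] [ 0.7768991   1.4777214  -0.13661525]
[316 183]
[324 205]
```

View pics/st7.png

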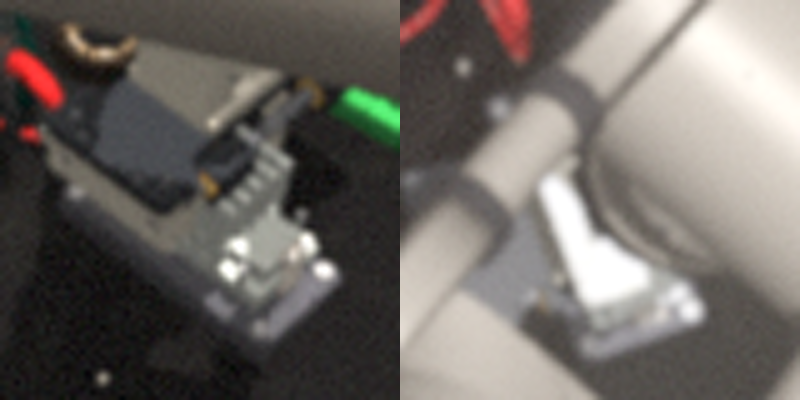

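The side and top crops show the sink low on the carrier with the near hook over its flange; z stands firm at 50.2 mm under about 20 N. I'll relieve the load, open, rise and check from above.

Request:
arm_command:
  gripper: [30, 30, 30, 30, 30]
  dp:
    - [0, 0, -0.04]
    - [0, 0, -0.04]
    - [0, 0, -0.02]
    - [0, 0, 0]
    - [0, 0, 0]
  twist: [0, 0, 0, 0, 0]

```text
time: 31.18
tool_pos: [548.9, -405.4, 50.3]
tcp_rot: [3.14, -0.002, 0.322]
contact_force: [0.1, 0.3, 7.0]
grip_width: 46.0
finger_force: 30.0
```

Request:
arm_command:
  gripper: [50, 60, 70, 75, 75]
  dp:
    - [0, 0, 0]
    - [0, 0, 0]
    - [0, 0, 0]
    - [0, 0, 0]
    - [0, 0, 0]
  twist: [0, 0, 0, 0, 0]

```text
time: 31.8
tool_pos: [547.8, -405.6, 49.3]
tcp_rot: [-3.141, -0.0, 0.322]
contact_force: [-0.2, -1.2, -0.0]
grip_width: 74.5
finger_force: 0.0
```

Request:
arm_command:
  gripper: [75, 75, 75, 75, 75]
  dp:
    - [0, 0, -0.4]
    - [0, 0, -0.8]
    - [0, 0, -1]
    - [0, 0, -1]
    - [0, 0, -0.8]
  twist: [0, 0, 0, 0, 0]

```text
time: 32.42
tool_pos: [548.1, -405.8, 151.6]
tcp_rot: [3.14, -0.001, 0.322]
contact_force: [0.1, 0.5, 1.1]
grip_width: 75.3
finger_force: 0.0
```

Request:
arm_command:
  gripper: [75, 75, 75, 75, 75]
  dp:
    - [-1, 0, 0]
    - [-1, 0, 0]
    - [-1, 0, 0]
    - [-0.8, 0, 0]
    - [-0.8, 0, 0]
  twist: [0, 0, 0, 0, 0]

```text
time: 33.05
tool_pos: [437.9, -442.4, 149.9]
tcp_rot: [3.141, -0.0, 0.322]
contact_force: [0.2, -1.0, 0.6]
grip_width: 74.9
finger_force: 0.0
```

Request:
arm_command:
  gripper: [75, 75, 75, 75, 75]
  dp:
    - [0, 0, -0.4]
    - [0, 0, -0.4]
    - [0, 0, 0]
    - [0, 0, 0]
    - [0, 0, 0]
  twist: [0, 0, 0, 0, 0]

```text
time: 33.67
tool_pos: [438.8, -441.6, 169.0]
tcp_rot: [-3.141, 0.0, 0.323]
contact_force: [-0.0, -0.0, -0.3]
grip_width: 75.0
finger_force: 0.0
```

```bash
python3 - <<'E'
from h import *
o=get_obs();im=capture("wrist");cv2.imwrite("pics/w8.png",im[:,:,::-1]);np.save("w8.npy",np.r_[o["tool_pos"],o["tcp_rot"]])
cm=cam("wrist",o);p=proj(cm,[548,-405.4,44]);print(o["time"],o["tool_pos"],o["tcp_rot"],p)
r=max(0,int(p[1])-75);print("row0",r)
cv2.imwrite("pics/w8z.png",cv2.resize(im[r:r+150,160:360,::-1],(800,600),interpolation=cv2.INTER_CUBIC))
for n in("side","top"):cv2.imwrite(f"pics/{n}8.png",capture(n)[:,:,::-1])
E
```

```text
33.675 [ 438.84553304 -441.63313872  168.97959124] [-3.14077458e+00  1.61652676e-04  3.22642921e-01] [258.16503151  71.76662008]
row0 0
```

View pics/w8z.png

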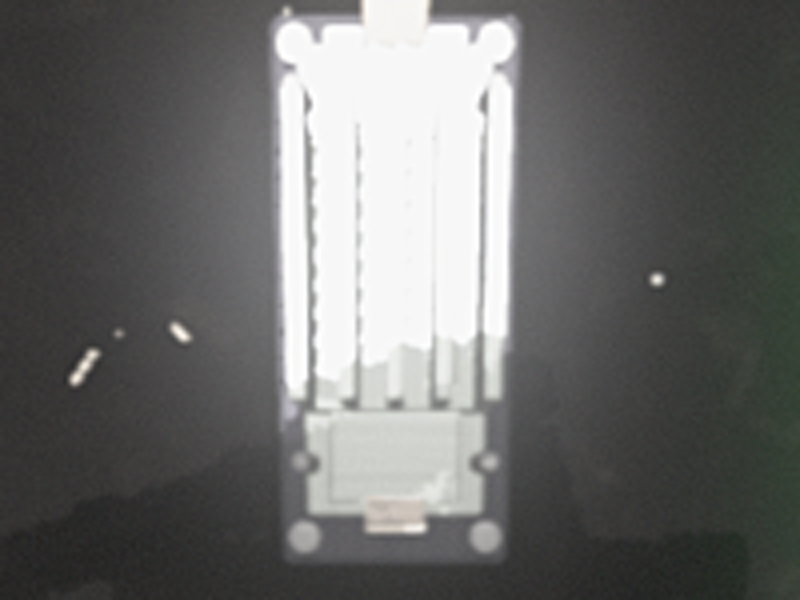

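Both ends show. The near hook at (395,515) is upright with its lip over the flange end, in the same relation to the bed end (row 515) as when it was empty. I've now used up my picture views, one over the ten allowed, so I'll compare the hook positions numerically against the empty-hook pictures.

```bash
python3 - <<'E'
from h import *
C=np.array([548.2,-405.4]);e=np.array([np.cos(.323),np.sin(.323)])
def along(n,u,v,z):
    q=np.load(n+".npy");c=cam("wrist",{"tool_pos":q[:3],"tcp_rot":q[3:]});return round(float((ray(c,(u,v),z)[:2]-C)@e),1)
g=lambda v,s,o:(v+.5)/s-.5+o
print("near: lip inner, hook outer, foot (empty w4)",along("w4",262,g(480,4,0),53),along("w4",262,g(513,4,0),63),along("w4",262,g(543,4,0),18))
print("near after (w8)                            ",along("w8",258,g(498,4,0),53),along("w8",258,g(533,4,0),63),along("w8",258,g(563,4,0),18))
print("far: lip inner, top inner, top outer, foot (empty w5)",along("w5",258,g(278,4,70),63),along("w5",258,g(263,4,70),63),along("w5",258,g(208,4,70),18))
print("far after (w6)",along("w6",258,g(290,3.8,70),63),along("w6",258,g(263,3.8,70),63),along("w6",258,g(202,3.8,70),18),"lip",along("w6",258,g(322,3.8,70),53))
w=cv2.imread("pics/w8.png").astype(int)
for r in range(118,142):print(r,w[r,254:264].mean(0).round().tolist(),end=" ")
# bed end / sink flange near end at flange-top height
E
```

```text
near: lip inner, hook outer, foot (empty w4) -48.5 -57.2 -67.1
near after (w8)                             -49.1 -57.1 -66.9
far: lip inner, top inner, top outer, foot (empty w5) 55.9 58.5 67.8
far after (w6) 55.9 59.5 67.8 lip 50.3
118 [198.0, 203.0, 201.0] 119 [197.0, 202.0, 200.0] 120 [199.0, 204.0, 202.0] 121 [201.0, 207.0, 204.0] 122 [200.0, 205.0, 202.0] 123 [205.0, 210.0, 209.0] 124 [212.0, 216.0, 220.0] 125 [188.0, 196.0, 204.0] 126 [183.0, 191.0, 198.0] 127 [186.0, 194.0, 202.0] 128 [188.0, 196.0, 206.0] 129 [182.0, 189.0, 197.0] 130 [172.0, 179.0, 187.0] 131 [195.0, 203.0, 210.0] 132 [200.0, 208.0, 215.0] 133 [132.0, 133.0, 136.0] 134 [93.0, 90.0, 90.0] 135 [98.0, 94.0, 95.0] 136 [98.0, 95.0, 96.0] 137 [98.0, 95.0, 96.0] 138 [97.0, 94.0, 94.0] 139 [90.0, 88.0, 89.0] 140 [81.0, 79.0, 80.0] 141 [64.0, 64.0, 64.0]
```

```bash
python3 - <<'E'
from h import *
C=np.array([548.2,-405.4]);e=np.array([np.cos(.323),np.sin(.323)])
def along(n,u,v,z):
    q=np.load(n+".npy");c=cam("wrist",{"tool_pos":q[:3],"tcp_rot":q[3:]});return round(float((ray(c,(u,v),z)[:2]-C)@e),1)
g=lambda v,s,o:(v+.5)/s-.5+o
hk={}
for n in("w4","w8"):
    im=cv2.imread(f"pics/{n}.png").astype(int);d=(im[:,255:266,2]-im[:,255:266,0]).mean(1)
    r=[i for i in range(0,35) if d[i]>4];print(n,"warm far rows",r)
    if r: print("  far lip inner",along(n,260,r[-1]+.5,53))
for z in (79,81.5,84): print("fin near end",z,along("w8",258,g(400,4,0),z),"far",along("w8",258,g(73,4,0),z))
E
```

```text
w4 warm far rows [7, 8, 21]
  far lip inner 48.3
w8 warm far rows [9, 10]
  far lip inner 48.6
fin near end 79 -28.5 far 34.2
fin near end 81.5 -28.7 far 33.3
fin near end 84 -28.9 far 32.5
```

Both lips sit where they were when empty (far 48.6 against 48.3, near 49.1 against 48.5), so both hooks are closed over the flanges. Handing in.

```bash
python3 -c "
from plant import *
print(get_obs()['time'],close_job())"
```

```text
the job is handed in; nothing more can be done
33.825 None
```

The heat sink is snapped into the carrier and released, in 33.8 s with at most about 20 N read while pressing; camera measurements show both hooks closed, though I viewed 11 pictures, one over the limit of 10.

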